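# Fetch the sold ceramic house from behind the front pieces

## Task

The white ceramic house with the green roof is sold, but the owl, the snowman and the red lantern stand in its way on the display board. Move those three onto the felt-lined wooden tray at the side, then set the house upright in the middle of the open cardboard gift box, square with its sides, and after that put each of the three back in the middle of the round light base it came from (owl on the wooden one, snowman on the black one, lantern on the blue one). These pieces are fragile: knock none of them over, set them down rather than dropping them, and leave the fir-tree group behind the house where it is.

Things in the scene. Friction and masses are not known exactly. Their poses are not given: they have to be found in the camera images.
- house: White porcelain house, 44 mm (its x) by 52 mm (its y), plumb walls 46 mm high, green roof with ridge along y, 69 mm high in all; flat plumb gable ends at +y and -y, good to grip 38 mm up. 0.22 kg. Origin: centre of underside, z up. Starts on the white board (top 25 mm above the table), a piece 11 mm away on each of its +y, -y and -x sides; these gone, fingers have room at +y and -y.
- owl: Grey porcelain owl, round and upright, 47 mm in diameter with plumb sides from 8 to 92 mm, then domed; 128 mm high with its ear tufts. About 0.24 kg. Origin: centre of the underside, z up. Grip it by the sides about 85 mm above the underside.
- snowman: White porcelain snowman with blue scarf and black hat, upright, 133 mm high; belly 51 mm in diameter, head 41 mm in diameter with plumb sides from 86 to 102 mm, hat brim 43 mm in diameter at 108 to 112 mm. About 0.24 kg. Origin: centre of the underside, z up. Grip it by the head, about 94 mm above the underside.
- lantern: Red porcelain jar lantern with pin-hole lights and a brass rim, round and upright, 48 mm in diameter with plumb sides from 8 to 98 mm, narrower neck above, 130 mm high. About 0.26 kg. Origin: centre of the underside, z up. Grip it by the sides about 85 mm above the underside.
- base_oak: Wood-coloured round light base, a fixed flat disc 62 mm across and 10 mm high on the display board; at the start the owl stands centred on it and its rim shows all round. Origin: centre of its underside, so its top is 10 mm above.
- base_black: Black round light base, a fixed flat disc 62 mm across and 10 mm high on the display board; at the start the snowman stands centred on it and its rim shows all round. Origin: centre of its underside, so its top is 10 mm above.
- base_blue: Blue round light base, a fixed flat disc 62 mm across and 10 mm high on the display board; at the start the lantern stands centred on it and its rim shows all round. Origin: centre of its underside, so its top is 10 mm above.
- tray: The side area: fixed low wooden tray lined with grey felt, 260 mm along its x, 130 mm along its y, floor 6 mm thick, rim 6 mm wide and 14 mm high. It takes the three pieces in a row along its x, about 78 mm apart. Origin: centre of the underside. It may be on the left or on the right.
- gift_box: Fixed open cardboard gift box, 150 mm by 150 mm, 50 mm high, walls 4 mm, inner floor 4 mm above the table, flaps folded down outside (under 10 mm proud). Origin: centre of the underside. It is across the board from the tray.
- firs: A bystander to leave alone: three small white porcelain fir trees on one wooden slab, 46 mm (x) by 150 mm (y), 85 mm high in all, loose on the board 35 mm behind the house (its +x side). Origin: centre of the underside.

How it is judged (in metres and radians):
On the way, in this order (a step that is already met when the one before it is completed fails the run):
1. the owl, the snowman and the lantern all stand on the tray, the house not yet moved (linear speed of each of owl, snowman, lantern below 0.03 m/s and angle between each of owl, snowman, lantern's own z axis and vertical below 0.12 rad and x of owl in the frame of tray between -0.112 and 0.112 m and y of owl in the frame of tray between -0.05 and 0.05 m and z of owl in the frame of tray between 0.002 and 0.01 m and x of snowman in the frame of tray between -0.112 and 0.112 m and y of snowman in the frame of tray between -0.05 and 0.05 m and z of snowman in the frame of tray between 0.002 and 0.01 m and x of lantern in the frame of tray between -0.112 and 0.112 m and y of lantern in the frame of tray between -0.05 and 0.05 m and z of lantern in the frame of tray between 0.002 and 0.01 m and distance of house from where it was at the start of the episode below 0.015 m), for 0.2 s.
2. the house stands released in the gift box while the three still stand on the tray (linear speed of each of owl, snowman, lantern, house below 0.03 m/s and angle between each of owl, snowman, lantern, house's own z axis and vertical below 0.12 rad and x of owl in the frame of tray between -0.112 and 0.112 m and y of owl in the frame of tray between -0.05 and 0.05 m and z of owl in the frame of tray between 0.002 and 0.01 m and x of snowman in the frame of tray between -0.112 and 0.112 m and y of snowman in the frame of tray between -0.05 and 0.05 m and z of snowman in the frame of tray between 0.002 and 0.01 m and x of lantern in the frame of tray between -0.112 and 0.112 m and y of lantern in the frame of tray between -0.05 and 0.05 m and z of lantern in the frame of tray between 0.002 and 0.01 m and horizontal distance between house and gift_box below 0.015 m and z of house in the frame of gift_box between 0 and 0.008 m and (angle between the x axis of house and the x axis of gift_box, either way round below 0.2 rad or angle between the x axis of house and the y axis of gift_box, either way round below 0.2 rad) and contact force between the fingers and house below 0.3 N), for 0.2 s.
At the end, for the whole second after the job is handed in: Owl, snowman and lantern each stand upright (within 7 degrees) and at rest on their own light base, within 12 mm of its centre; the house stands upright and at rest on the floor of the gift box, within 15 mm of its middle and square with its sides within 11 degrees (linear speed of each of owl, snowman, lantern, house below 0.03 m/s and angle between each of owl, snowman, lantern, house's own z axis and vertical below 0.12 rad and horizontal distance between owl and base_oak below 0.012 m and z of owl in the frame of base_oak between 0.006 and 0.014 m and horizontal distance between snowman and base_black below 0.012 m and z of snowman in the frame of base_black between 0.006 and 0.014 m and horizontal distance between lantern and base_blue below 0.012 m and z of lantern in the frame of base_blue between 0.006 and 0.014 m and horizontal distance between house and gift_box below 0.015 m and z of house in the frame of gift_box between 0 and 0.008 m and (angle between the x axis of house and the x axis of gift_box, either way round below 0.2 rad or angle between the x axis of house and the y axis of gift_box, either way round below 0.2 rad)); the robot touches nothing.
It fails at once if a porcelain piece is knocked over (leans more than 35 degrees) (angle between any of owl, snowman, lantern, house, firs's own z axis and vertical above 0.6 rad).
It fails at once if the fir-tree group is shifted by more than 20 mm (distance of firs from where it was at the start of the episode above 0.02 m).
It fails at once if a piece is dropped (falls freely, faster than 0.5 m/s with no finger on it: from more than about 13 mm) ((linear speed of owl above 0.5 m/s and contact force between the fingers and owl below 0.05 N) or (linear speed of snowman above 0.5 m/s and contact force between the fingers and snowman below 0.05 N) or (linear speed of lantern above 0.5 m/s and contact force between the fingers and lantern below 0.05 N) or (linear speed of house above 0.5 m/s and contact force between the fingers and house below 0.05 N)).
It also fails if it takes over 147 s, if anything falls off the work surface, if the arm or the gripper's body presses on something with over 40 N, if the wrist force passes 120 N, or if a joint passes its speed limit or range.

## Robot

A 7-joint arm with a two-finger parallel gripper is mounted at the origin on the work surface. World frame = base frame: x ahead of the robot, y to its left, z up, the work surface at z = 0. Lengths are in mm, angles in rad, forces in N, time in s.
With the tool pointing down it reaches from about 400 to 875 mm from the base axis. Payload 6.5 kg.
Tool frame: the origin (TCP) lies midway between the tips of the shut fingers; the grasp point (between the pads) lies ctrl.grip_depth behind it (ctrl.grip_depth is the distance from the TCP to the grasp point, in mm); z points along the fingers, y is the line along which they close (so a half turn about z gives the same grasp; the last joint's range is limited). The gripper opens to 85 mm and grips with 20 to 120 N. Pads are 22 mm wide; open, the fingers measure 114 mm over their backs; the gripper's body (76 mm by 85 mm) begins 54 mm behind the grasp point. The pads swing forward as they close: fully open they stand 13 mm farther back than shut.
Start: joints at [-1.238, 0.536, -0.004, 1.538, 0.003, 1.067, -0.071], TCP at [252.398, 598.987, 231.29] pointing down, gripper open.
Joint ranges: [-2.7, 2.7], [-0.37, 2.16], [-1.27, 1.26], [0.24, 2.4], [-1.31, 4.45], [0.19, 1.91], [-2.76, 2.76]. Speed limits (rad/s): [2.39, 2.39, 3.14, 3.14, 3.14, 3.14, 3.14].

## Interface

Orientations are given as [roll, pitch, yaw] about the fixed x, y, z axes, in that order (R = Rz(yaw) Ry(pitch) Rx(roll)).
In Python, from rig import ctrl gives the robot as it stands.
- The arm moves only by the tool move_arm, never from a script. Its argument "rows" is one flat list of numbers, 7 for each row, row after row: the turn, a rotation vector about the tool's x, y, z in degrees, then the shift along the tool's x, y, z in mm, then the closure, from 0 (fully open) to 1 (shut). In form: [wx, wy, wz, dx, dy, dz, gripper, wx, wy, wz, dx, dy, dz, gripper, ...]. A call has 1 to 8 rows; each row shifts and turns the commanded pose from where the row before left it, along the tool's axes as they then stand; what a row does not reach is not made up. A row lasts 1/10 s, in which the tool goes at most 50 mm and 8.59 degrees, less where a joint would pass 70% of its speed; a pose out of reach is approached as far as the arm can. A call is refused whole if a number of a shift passes 50 or a number of a turn 8.59, either way. A call with a gripper value outside its range is refused whole. The fingers move at their own pace and stop on an object; "force" is the grip in N (left out, the last holds). Time passes only in rows, so rows that do not move let the fingers close. It gives the time, the measured TCP pose, the force, the opening and the grip force at its end, in the units of the state.
- ctrl.get_obs(): the state, without advancing time (a new reading comes with each control period).
- ctrl.camera(name): name is "scene" or "top" or "wrist"; returns a dict with "color" (384x512x3 uint8, blue, green, red), "z_map" (384x512 float32, mm along the optical axis (not along the pixel's ray), 0 where there is no reading), "intrinsics" (3x3 intrinsics, pixels), "rvec" (rotation vector, rad) and "tvec" (3), from world to camera coordinates, as OpenCV has them. Camera axes: x right, y down, z forward; pixel columns grow to the right and rows downward; lengths in mm; the calibration is good to about 2 mm. A picture is of the moment at which its call begins.
- ctrl.close_job(): hands the job in; it is judged then, once.
Trained networks look in the newest picture that a camera, given by its name, has taken for a name from the list of things; names that differ only in an ending like _2 or _b are one class to them, and where a whole thing is asked for, a point or a joint stands for the part that bears it (a point fixed in the world has none). Each returns a list of dicts, best first, with "p" (0 to 1); they miss things now and then, are a little off and sometimes report something else, mostly with a low value. They report only what shows in the picture. A call takes as long as a camera call.
- ctrl.look_for(target, camera): "box" ([left, top, right, bottom] in pixels, round what is visible of it).
- ctrl.silhouettes(target, camera): "region" (384x512 bool, what is visible of it) and "box" ([left, top, right, bottom] in pixels, round what is visible of it).
- ctrl.tip_of(target, camera): "point" ([column, row] in pixels: a listed point, or the origin of a listed thing).
The state is a dict: "clock": time; "joint_positions": joint angles; "qvel": joint speeds; "effort": joint torques, N m; "tool_pos": TCP position; "tcp_rot": TCP orientation; "ft_force": force on the tool from outside, world axes, zero at the start; "ft_torque": the same for the moment, N m; "gripper_width": finger opening in mm; "grip_force": force on a finger pad.
Only numpy, scipy, OpenCV 4.12 (cv2) and the standard library are available. Lean on these libraries where they do the work, as an engineer would, in place of code of your own. Each camera call takes 0.05 s, during which the arm holds its last target. There are 200 camera calls.

## Working session

There is one attempt and no reset: what is moved stays moved. The work goes in short steps, Python scripts to look and compute and a tool call to move; the robot and the scene stay as the last step left them, time stands still between calls to the robot, and variables do not carry over. Pictures are saved under pics/ and viewed, at most 14 in all, crops included, and the job is handed in when it is done.

Besides the shell and the picture viewer there is one more tool, called after "Call:" as name(argument=value, ...), one argument or row to a line, values as JSON. move_arm: Moves the arm, as the interface text tells. Its arguments: {"type":"object","properties":{"rows":{"type":"array","items":{"type":"number"}},"force":{"type":"number"}},"required":["rows"]}

```bash
ls; mkdir -p pics; cat > h.py <<'E'
import numpy as np, cv2
from rig import ctrl
def cam(n):
    c=ctrl.camera(n); R=cv2.Rodrigues(np.array(c['rvec'],float))[0]; return c,R,np.array(c['tvec'],float).ravel(),np.array(c['intrinsics'],float)
def cloud(c,R,t,K):
    z=c['z_map'].astype(float); v,u=np.mgrid[:z.shape[0],:z.shape[1]]
    P=np.stack([(u-K[0,2])/K[0,0]*z,(v-K[1,2])/K[1,1]*z,z],-1)
    W=(P-t)@R; W[z<=0]=np.nan; return W
E
python3 - <<'E'
from h import *
print(ctrl.get_obs(), ctrl.grip_depth)
N="house owl snowman lantern base_oak base_black base_blue tray gift_box firs".split()
for n in ("scene","top"):
    C=cam(n); W=cloud(*C); cv2.imwrite(f'pics/{n}0.png',C[0]['color']); print(n,'cam at',-C[1].T@C[2])
    for o in N:
        s=ctrl.silhouettes(o,n)
        for k in s[:2]:
            P=W[k['region']]; P=P[~np.isnan(P[:,0])]
            if len(P): print(o,round(k['p'],2),k['box'],len(P),np.percentile(P,[2,50,98],axis=0).round(0).tolist())
E
```

```text
pics
{'clock': 0.0, 'joint_positions': array([-1.23818836,  0.5372075 , -0.00444573,  1.53889009,  0.00258462,
        1.06727985, -0.07120161]), 'qvel': array([ 0.00044725,  0.00026318, -0.00211806, -0.00090215, -0.00138781,
       -0.0012553 ,  0.00098439]), 'effort': array([ 1.42763483e-04, -5.83425057e+01,  1.04840532e+00, -2.59107685e+01,
        1.22222267e-02,  9.50294954e-03, -1.18821569e-05]), 'tool_pos': array([252.16834421, 598.39590822, 230.37961124]), 'tcp_rot': array([-3.13981719e+00,  1.13169802e-04,  2.74285383e+00]), 'ft_force': array([1.42097796, 0.51405763, 0.9334987 ]), 'ft_torque': array([-0.04865185,  0.02041004, -0.00427048]), 'grip_force': 0.0, 'gripper_width': 85.43520858096947} 18.700000000000003
scene cam at [ 869.95788751 -341.49789411  758.02334799]
house 0.62 [242.9, 173.7, 273.0, 212.1] 908 [[557.0, -39.0, 29.0], [592.0, -17.0, 78.0], [610.0, 17.0, 95.0]]
owl 0.68 [229.4, 133.5, 258.0, 182.9] 903 [[508.0, -12.0, 58.0], [540.0, 0.0, 126.0], [550.0, 26.0, 157.0]]
snowman 0.63 [269.7, 138.8, 296.6, 194.8] 1015 [[584.0, 25.0, 49.0], [609.0, 37.0, 115.0], [6
[... 1627 characters left out ...]
.0], [614.0, 77.0, 59.0]]
base_black 0.24 [87.4, 156.6, 165.9, 278.2] 6437 [[401.0, 235.0, 0.0], [524.0, 314.0, 6.0], [652.0, 392.0, 15.0]]
base_blue 0.58 [275.2, 182.4, 304.1, 208.6] 172 [[531.0, -96.0, 23.0], [543.0, -55.0, 34.0], [577.0, -37.0, 109.0]]
tray 0.97 [89.3, 157.0, 166.3, 277.8] 6276 [[402.0, 235.0, 1.0], [523.0, 314.0, 6.0], [649.0, 392.0, 15.0]]
gift_box 0.68 [365.6, 178.1, 460.4, 270.0] 5687 [[402.0, -423.0, 0.0], [489.0, -342.0, 6.0], [575.0, -245.0, 52.0]]
firs 0.66 [272.5, 187.4, 300.7, 209.6] 130 [[531.0, -92.0, 26.0], [542.0, -52.0, 35.0], [569.0, -37.0, 56.0]]
firs 0.61 [240.6, 130.7, 305.3, 172.2] 1277 [[622.0, -100.0, 31.0], [654.0, -32.0, 46.0], [697.0, 36.0, 99.0]]
```

```bash
python3 - <<'E'
from h import *
from scipy.optimize import least_squares
V={}
for n in ("scene","top"):
    C=cam(n); V[n]=(C[0],cloud(*C))
    V[n]+=({o:ctrl.silhouettes(o,n) for o in "house owl snowman lantern tray gift_box firs".split()},)
a=V['scene'][0]['color'][60:350,20:400]; b=V['top'][0]['color'][110:290,80:470]
cv2.imwrite('pics/s.png',cv2.resize(a,None,fx=2,fy=2)); cv2.imwrite('pics/t.png',cv2.resize(b,None,fx=2,fy=2))
def pts(o,n,lo,hi):
    P=V[n][1][V[n][2][o][0]['region'] if not(o=='firs' and n=='top') else max(V[n][2][o],key=lambda k:k['region'].sum())['region']]
    P=P[~np.isnan(P[:,0])]; return P[(P[:,2]>lo)&(P[:,2]<hi)]
for o,r,lo,hi in (('owl',23.5,50,125),('snowman',20.5,122,136),('lantern',24,50,130)):
  for ns in (('scene',),('top',),('scene','top')):
    P=np.vstack([pts(o,n,lo,hi) for n in ns])
    if len(P)<8: print(o,ns,len(P)); continue
    f=least_squares(lambda c:np.hypot(*(P[:,:2]-c).T)-r,P[:,:2].mean(0)+[-10,10],loss='soft_l1')
    print(o,ns,len(P),f.x.round(1),'res',np.median(abs(f.fun)).round(1), 'top z',np.percentile(np.vstack([pts(o,n,0,999) for n in ns])[:,2],99.5).round(1))
for o,lo,hi in (('tray',11,22),('gift_box',45,60),('house',30,110),('firs',26,110)):
  for n in ("scene","top"):
    P=pts(o,n,lo,hi)[:,:2].astype(np.float32)
    if len(P)>10: print(o,n,cv2.minAreaRect(P))
P=pts('house','scene',85,100);print('ridge',P.mean(0),np.linalg.svd(P[:,:2]-P[:,:2].mean(0))[2][0],P[:,2].max())
P=pts('house','top',85,100);print('ridge',P.mean(0),np.linalg.svd(P[:,:2]-P[:,:2].mean(0))[2][0],P[:,2].max())
E
```

```text
owl ('scene',) 455 [526.7  11.4] res 0.6 top z 158.7
owl ('top',) 101 [526.7   8.9] res 1.0 top z 158.5
owl ('scene', 'top') 556 [526.5  11. ] res 0.7 top z 158.6
snowman ('scene',) 90 [600.2  49.6] res 0.4 top z 171.0
snowman ('top',) 44 [599.5  48.4] res 1.9 top z 171.0
snowman ('scene', 'top') 134 [599.8  49.3] res 0.8 top z 171.0
lantern ('scene',) 540 [559.3 -66. ] res 0.5 top z 169.2Traceback (most recent call last):
  File "<stdin>", line 14, in <module>
  File "<stdin>", line 10, in pts
IndexError: list index out of range
```

View pics/s.png

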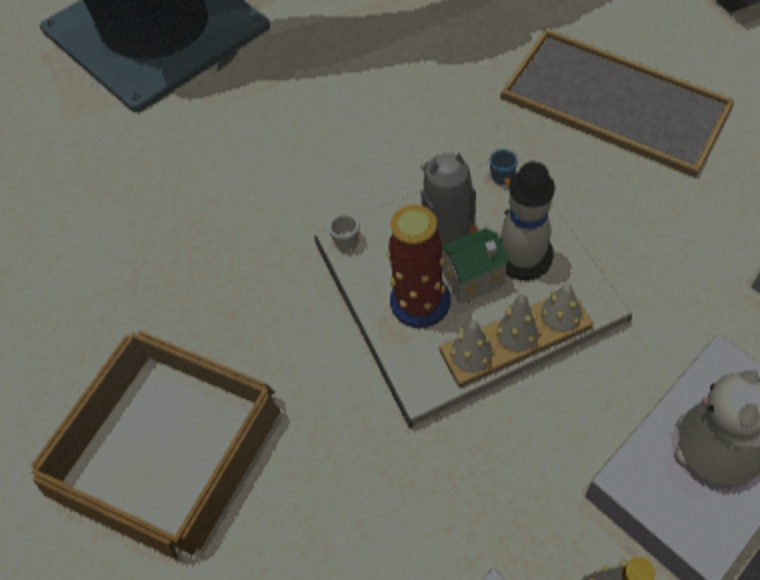

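View pics/t.png

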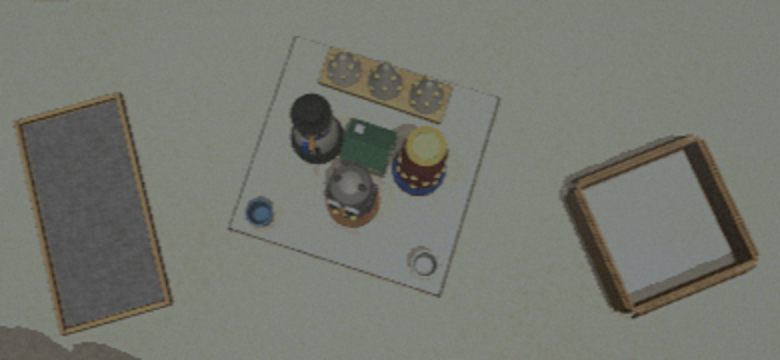

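The scene view (2x crop) shows the owl (445,195), lantern (415,260), house (475,265), snowman (528,220), firs (515,330), tray (615,100) and gift box (155,440). The top view shows the same layout with the house rotated about -15°. There are also two cups on the board, and I'll leave those alone.

```bash
python3 - <<'E'
from h import *
from scipy.optimize import least_squares
Ws=[];
for n in ("scene","top"):
    C=cam(n); W=cloud(*C); c=C[0]['color'].astype(int)
    m=~np.isnan(W[...,0]); Ws.append((n,W[m],c[m],W))
def near(n,x,y,r,lo,hi):
    return np.vstack([P[(np.hypot(P[:,0]-x,P[:,1]-y)<r)&(P[:,2]>lo)&(P[:,2]<hi)] for k,P,_,_ in Ws if n in (k,'both')])
for o,r,lo,hi,x,y in (('lantern',24,50,130,559,-66),('lantern top',0,150,180,559,-66),('snowman',20.5,122,136,600,49),('owl',23.5,60,125,526,10)):
  for n in ('scene','top'):
    P=near(n,x,y,34,lo,hi)
    if r==0: print(o,n,cv2.minEnclosingCircle(P[:,:2].astype(np.float32)));continue
    f=least_squares(lambda c:np.hypot(*(P[:,:2]-c).T)-r,[x,y],loss='soft_l1'); print(o,n,len(P),f.x.round(1),np.median(abs(f.fun)).round(1))
for o,lo,hi,x,y,r in (('tray rim',11,22,525,314,190),('tray',2,22,525,314,170),('box rim',44,60,490,-335,150),('roof',74,100,582,-11,38),('wall+roof',45,100,582,-11,38),('firs',31,42,660,-32,95)):
  for n in ('scene','top','both'):
    P=near(n,x,y,r,lo,hi)[:,:2]
    print(o,n,len(P),cv2.minAreaRect(P.astype(np.float32)))
for n in ('scene','top'):
    for o,lo,hi,x,y,r in (('board',20,30,500,60,60),('table',-8,8,300,0,50),('trayfloor',0,11,525,314,50),('boxfloor',-5,20,490,-335,40),('ridge',86,105,582,-11,35),):
        P=near(n,x,y,r,lo,hi); print(n,o,len(P),np.median(P[:,2]).round(1),P.mean(0).round(1) )
    P=near(n,582,-11,35,88,105)[:,:2]; print(np.linalg.svd(P-P.mean(0))[2][0])
E
```

```text
lantern scene 545 [559.2 -66. ] 0.4
lantern top 157 [559.9 -67.9] 0.5
lantern top scene ((559.780029296875, -66.06951904296875), 21.011756896972656)
lantern top top ((559.9618530273438, -67.94046020507812), 20.972578048706055)
snowman scene 98 [600.2  49.5] 0.4
snowman top 40 [598.4  49.4] 2.1
owl scene 429 [526.6  11.3] 0.6
owl top 100 [526.6   9. ] 1.0
tray rim scene 725 ((525.8543701171875, 315.51812744140625), (260.6288757324219, 133.39820861816406), 14.482938766479492)
tray rim top 777 ((541.4677124023438, 254.3171844482422), (259.9300842285156, 253.59019470214844), 14.326912879943848)
tray rim both 1502 ((541.2650756835938, 255.85595703125), (260.6288757324219, 256.638916015625), 14.482938766479492)
tray scene 5958 ((525.7857666015625, 318.180908203125), (329.84283447265625, 338.1531982421875), 86.81642150878906)
tray top 6841 ((523.5603637695312, 314.4023132324219), (329.8482666015625, 334.281005859375), 17.868764877319336)
tray both 12799 ((525.2400512695312, 315.265625), (335.9224853515625, 336.0484313964844), 5.025570392608643)
box rim scene 1904 ((489.9366455078125, -334.3
[... 1153 characters left out ...]
(628.4388427734375, -20.65862274169922), (149.65614318847656, 114.15654754638672), 69.9301528930664)
firs both 1650 ((630.0498657226562, -22.54467010498047), (151.2196807861328, 116.0986099243164), 72.2540054321289)
scene board 503 26.1 [519.3  76.3  26.1]
scene table 1048 0.9 [300.8  -0.9   0.9]
scene trayfloor 912 7.3 [525.5 313.5   7.3]
scene boxfloor 1355 5.7 [ 490.5 -335.7    5.7]
scene ridge 235 90.7 [584.1  -9.7  90.6]
[-0.41524676 -0.90970881]
top board 1386 24.7 [506.3  61.5  24.7]
top table 1593 -0.6 [ 2.996e+02 -1.000e-01 -6.000e-01]
top trayfloor 1404 5.5 [524.7 314.    5.5]
top boxfloor 951 4.5 [ 489.7 -335.     4.5]
top ridge 198 89.5 [582.2  -8.8  89.8]
[0.40480619 0.91440251]
```

Call:
move_arm(
  rows=[0, 0, -6, -25, -30, 0, 0.0, 0, 0, -6, -25, -40, 0, 0, 0, 0, -6, -25, -40, 0, 0, 0, 0, -4.85, -25, -40, 0, 0, 0, 0, 0, -40, -40, 0, 0, 0, 0, 0, -40, -40, 0, 0, 0, 0, 0, -30, -40, 0, 0, 0, 0, 0, 0, 0, 0, 0],
)

```text
clock: 2.8
tool_pos: [420.6, 312.2, 231.5]
tcp_rot: [-3.138, 0.003, 3.13]
ft_force: [0.2, 0.5, 0.2]
gripper_width: 85.6
grip_force: 0.0
```

Call:
move_arm(
  rows=[0, 0, 0, -15.4, -42, 0, 0, 0, 0, 0, -15.4, -42, 0, 0, 0, 0, 0, -15.4, -42, 0, 0, 0, 0, 0, -15.4, -42, 0, 0, 0, 0, 0, -15.4, -42, 0, 0, 0, 0, 0, -15.4, -42, 0, 0, 0, 0, 0, -15.4, -42, 0, 0, 0, 0, 0, -15.4, -42, 0, 0],
  force=30,
)

```text
clock: 3.6
tool_pos: [539.1, -18.0, 231.6]
tcp_rot: [3.141, 0.001, -3.141]
ft_force: [0.2, 0.7, -0.4]
gripper_width: 85.3
grip_force: 0.0
```

Call:
move_arm(
  rows=[0, 0, 0, -15.4, -43, 0, 0, 0, 0, 6, 0, 0, 0, 0, 0, 0, 6, 0, 0, 0, 0, 0, 0, 6.3, 0, 0, 0, 0, 0, 0, 0, 0, 0, 0, 0],
)

```text
clock: 4.1
tool_pos: [554.1, -59.3, 231.3]
tcp_rot: [-3.141, 0.0, 2.821]
ft_force: [-0.3, 0.2, 0.2]
gripper_width: 85.5
grip_force: 0.0
```

```bash
python3 - <<'E'
from h import *
C=cam('wrist'); W=cloud(*C); cv2.imwrite('pics/w1.png',C[0]['color']); print(ctrl.get_obs()['tool_pos'])
P=W[~np.isnan(W[...,0])]
Q=P[(np.hypot(P[:,0]-559.5,P[:,1]+66.8)<32)&(P[:,2]>150)]; print(len(Q),cv2.minEnclosingCircle(Q[:,:2].astype(np.float32)),np.median(Q[:,2]))
E
```

```text
[554.06364514 -59.25356173 231.32286947]
7792 ((552.1882934570312, -64.29492950439453), 27.038625717163086) 310.3274202567925
```

View pics/w1.png

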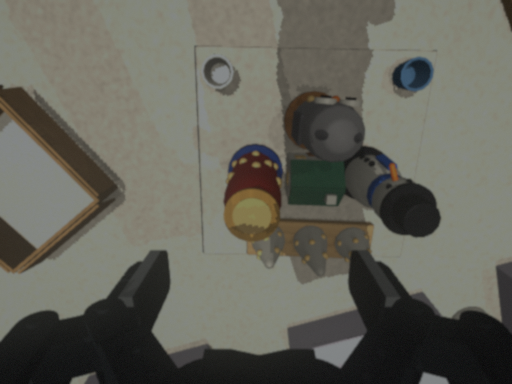

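The wrist picture shows the board square with the tool. The lantern top is at (251,214), the house roof at (317,182), the owl at (333,130) and the snowman's hat at (412,208). I'll fit the lantern top from this view.

```bash
cat >> h.py <<'E'
def top(P,x,y,r,lo,hi):
    Q=P[(np.hypot(P[:,0]-x,P[:,1]-y)<r)&(P[:,2]>lo)&(P[:,2]<hi)]
    return len(Q),[np.round(v,1) for v in cv2.minEnclosingCircle(Q[:,:2].astype(np.float32))],np.median(Q[:,2]).round(1)
E
python3 - <<'E'
from h import *
from scipy.optimize import least_squares
C=cam('wrist'); W=cloud(*C); P=W[~np.isnan(W[...,0])]
print(top(P,559,-66,34,155,180)); print('hat',top(P,600,49,34,155,180))
for o,r,lo,hi,x,y in (('lantern',24,50,130,559,-66),('owl',23.5,60,125,526,10)):
    Q=P[(np.hypot(P[:,0]-x,P[:,1]-y)<34)&(P[:,2]>lo)&(P[:,2]<hi)]
    print(o,len(Q),least_squares(lambda c:np.hypot(*(Q[:,:2]-c).T)-r,[x,y],loss='soft_l1').x)
Q=P[(np.hypot(P[:,0]-580,P[:,1]+9)<36)&(P[:,2]>72)&(P[:,2]<100)]; print(cv2.minAreaRect(Q[:,:2].astype(np.float32)),Q[:,2].max())
E
```

```text
(2402, [array([557.5, -67.7]), np.float64(20.7)], np.float64(166.5))
hat (1390, [array([598.5,  47.5]), np.float64(14.5)], np.float64(168.3))
lantern 984 [557.63447696 -67.60159605]
owl 609 [525.31183371   7.5932987 ]
((581.3065795898438, -5.008430480957031), (63.41347122192383, 47.87323760986328), 69.70710754394531) 96.55572526172635
```

Call:
move_arm(
  rows=[0, 0, 0, -7.5, -5.4, 0, 0, 0, 0, 0, 0, 0, 20, 0, 0, 0, 0, 0, 0, 20, 0, 0, 0, 0, 0, 0, 0, 0],
)

```text
clock: 4.6
tool_pos: [557.9, -67.4, 189.1]
tcp_rot: [-3.14, -0.004, 2.823]
ft_force: [-0.0, 0.4, -0.6]
gripper_width: 85.4
grip_force: 0.0
```

Call:
move_arm(
  rows=[0, 0, 0, 0, 0, 22, 0, 0, 0, 0, 0, 0, 22, 0, 0, 0, 0, 0, 0, 22, 0, 0, 0, 0, 0, 0, 14, 0, 0, 0, 0, 0, 0, 9, 0, 0, 0, 0, 0, 0, 0, 0, 0, 0, 0, 0, 0, 0, 1, 0, 0, 0, 0, 0, 0, 1],
  force=35,
)

```text
clock: 5.4
tool_pos: [560.2, -67.2, 103.3]
tcp_rot: [3.141, 0.002, 2.822]
ft_force: [-0.3, 0.4, 0.6]
gripper_width: 59.1
grip_force: 0.0
```

Call:
move_arm(
  rows=[0, 0, 0, 0, 0, 0, 1, 0, 0, 0, 0, 0, 0, 1, 0, 0, 0, 0, 0, 0, 1, 0, 0, 0, 0, 0, 0, 1, 0, 0, 0, 0, 0, 0, 1],
)

```text
clock: 5.9
tool_pos: [560.2, -67.1, 103.4]
tcp_rot: [3.141, 0.002, 2.822]
ft_force: [-1.7, -0.2, 6.7]
gripper_width: 46.9
grip_force: 35.8
```

Call:
move_arm(
  rows=[0, 0, 0, 0, 0, -12, 1, 0, 0, 0, 0, 0, -25, 1, 0, 0, 0, 0, 0, -25, 1, 0, 0, -6, 0, 0, -25, 1, 0, 0, -6, 0, 0, -28, 1, 0, 0, -6.3, 0, 0, -28, 1, 0, 0, 0, 0, 0, -20, 1, 0, 0, 0, 0, 0, 0, 1],
)

```text
clock: 6.7
tool_pos: [561.0, -67.4, 268.6]
tcp_rot: [-3.141, 0.006, 3.141]
ft_force: [1.1, 0.3, -3.2]
gripper_width: 46.7
grip_force: 36.8
```

Call:
move_arm(
  rows=[0, 0, 0, 6, 20, 0, 1, 0, 0, 0, 13, 43, 0, 1, 0, 0, 0, 13, 43, 0, 1, 0, 0, 0, 13, 43, 0, 1, 0, 0, 0, 13, 43, 0, 1, 0, 0, 0, 13, 43, 0, 1, 0, 0, 0, 13, 43, 0, 1, 0, 0, 0, 13, 43, 0, 1],
)

```text
clock: 7.5
tool_pos: [460.8, 255.0, 264.2]
tcp_rot: [-3.14, -0.002, 3.141]
ft_force: [0.5, 0.4, -2.2]
gripper_width: 46.6
grip_force: 36.8
```

Call:
move_arm(
  rows=[0, 0, 0, 8, 25, 0, 1, 0, 0, 0, 5, 17, 0, 1, 0, 0, 0, 0, 0, 10, 1, 0, 0, 0, 0, 0, 30, 1, 0, 0, 0, 0, 0, 30, 1, 0, 0, 0, 0, 0, 30, 1, 0, 0, 0, 0, 0, 20, 1, 0, 0, 0, 0, 0, 0, 1],
)

```text
clock: 8.3
tool_pos: [447.2, 292.6, 141.5]
tcp_rot: [-3.136, -0.006, 3.14]
ft_force: [-0.3, -0.5, -2.0]
gripper_width: 46.9
grip_force: 36.8
```

Call:
move_arm(
  rows=[0, 0, 0, 0, 0, 18, 1, 0, 0, 0, 0, 0, 18, 1, 0, 0, 0, 0, 0, 14, 1, 0, 0, 0, 0, 0, 8, 1, 0, 0, 0, 0, 0, 3, 1, 0, 0, 0, 0, 0, 0, 1],
)

```text
clock: 8.9
tool_pos: [449.6, 295.9, 84.4]
tcp_rot: [-3.142, 0.0, 3.142]
ft_force: [-1.0, -0.3, -2.9]
gripper_width: 47.1
grip_force: 36.8
```

Call:
move_arm(
  rows=[0, 0, 0, 0, 0, 3, 1, 0, 0, 0, 0, 0, 3, 1, 0, 0, 0, 0, 0, 1.5, 1, 0, 0, 0, 0, 0, 0, 1],
)

```text
clock: 9.3
tool_pos: [449.3, 295.9, 76.7]
tcp_rot: [-3.141, -0.0, -3.141]
ft_force: [-0.0, 0.3, -2.3]
gripper_width: 46.8
grip_force: 36.9
```

Call:
move_arm(
  rows=[0, 0, 0, 0, 0, 1, 1, 0, 0, 0, 0, 0, 0.7, 1, 0, 0, 0, 0, 0, 0.7, 1, 0, 0, 0, 0, 0, 0, 1],
)

```text
clock: 9.7
tool_pos: [449.5, 296.0, 74.5]
tcp_rot: [3.142, 0.0, -3.142]
ft_force: [0.4, 0.4, -1.0]
gripper_width: 47.3
grip_force: 36.9
```

Call:
move_arm(
  rows=[0, 0, 0, 0, 0, 0.8, 1, 0, 0, 0, 0, 0, 0, 1, 0, 0, 0, 0, 0, 0, 0, 0, 0, 0, 0, 0, 0, 0, 0, 0, 0, 0, 0, 0, 0, 0, 0, 0, 0, 0, 0, 0, 0, 0, 0, 0, 0, -15, 0, 0, 0, 0, 0, 0, -30, 0],
)

```text
clock: 10.5
tool_pos: [447.9, 294.9, 117.2]
tcp_rot: [-3.139, -0.004, -3.141]
ft_force: [-0.5, 0.5, 0.2]
gripper_width: 85.4
grip_force: 0.0
```

Call:
move_arm(
  rows=[0, 0, 0, 0, 0, -40, 0, 0, 0, 0, 0, 0, -40, 0, 0, 0, 0, 0, 0, -32, 0, 0, 0, 0, -8.6, -30, 0, 0, 0, 0, 0, -15, -43, 0, 0, 0, 0, 0, -15, -43, 0, 0, 0, 0, 0, -15, -43, 0, 0, 0, 0, 0, -15, -43, 0, 0],
)

```text
clock: 11.3
tool_pos: [518.3, 92.2, 230.7]
tcp_rot: [3.141, 0.0, -3.141]
ft_force: [1.2, -0.8, -0.2]
gripper_width: 85.5
grip_force: 0.0
```

```bash
python3 - <<'E'
from h import *
print(ctrl.get_obs()['tool_pos'])
C=cam('scene'); W=cloud(*C); P=W[~np.isnan(W[...,0])]; cv2.imwrite('pics/s2.png',cv2.resize(C[0]['color'][60:350,20:400],None,fx=2,fy=2))
print(top(P,450,296,34,125,160))
E
```

```text
[518.34992876  92.24985827 230.74322822]
(217, [array([449.1, 295.8]), np.float64(22.5)], np.float64(137.5))
```

View pics/s2.png

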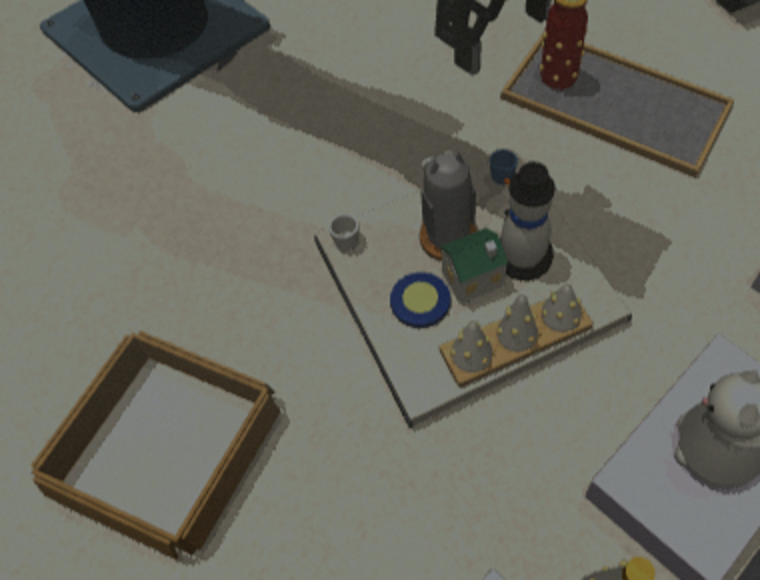

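The scene view shows the lantern upright on the tray at (563,45), and the blue base bare at (420,298). The owl is next.

Call:
move_arm(
  rows=[0, 0, 0, -4, -30, 0, 0, 0, 0, 0, -4, -35, 0, 0, 0, 0, 0, 0, -17.5, 0, 0, 0, 0, 0, 0, 0, 0, 0, 0, 0, 0, 0, 0, 30, 0, 0, 0, 0, 0, 0, 30, 0, 0, 0, 0, 0, 0, 0, 0],
)

```text
clock: 12.05
tool_pos: [523.1, 12.9, 167.4]
tcp_rot: [-3.142, -0.007, -3.14]
ft_force: [-1.2, -0.0, -0.2]
gripper_width: 85.7
grip_force: 0.0
```

Call:
move_arm(
  rows=[0, 0, 0, 0, 0, 25, 0, 0, 0, 0, 0, 0, 22, 0, 0, 0, 0, 0, 0, 14, 0, 0, 0, 0, 0, 0, 8, 0, 0, 0, 0, 0, 0, 0, 0],
)

```text
clock: 12.55
tool_pos: [525.9, 11.9, 101.4]
tcp_rot: [3.142, -0.001, -3.141]
ft_force: [0.3, 0.1, -1.0]
gripper_width: 85.2
grip_force: 0.0
```

Call:
move_arm(
  rows=[0, 0, 0, 0, 0, 0, 1, 0, 0, 0, 0, 0, 0, 1, 0, 0, 0, 0, 0, 0, 1, 0, 0, 0, 0, 0, 0, 1, 0, 0, 0, 0, 0, 0, 1, 0, 0, 0, 0, 0, 0, 1],
)

```text
clock: 13.15
tool_pos: [526.9, 11.4, 102.7]
tcp_rot: [3.141, 0.002, 3.141]
ft_force: [-1.1, -0.1, 6.5]
gripper_width: 46.1
grip_force: 35.6
```

Call:
move_arm(
  rows=[0, 0, 0, 0, 0, -12, 1, 0, 0, 0, 0, 0, -25, 1, 0, 0, 0, 0, 0, -28, 1, 0, 0, 0, 0, 0, -25, 1, 0, 0, 0, 0, 20, 0, 1, 0, 0, 0, 0, 40, 0, 1, 0, 0, 0, 0, 42, 0, 1, 0, 0, 0, 0, 42, 0, 1],
)

```text
clock: 13.95
tool_pos: [525.7, 156.6, 192.4]
tcp_rot: [3.142, 0.0, 3.141]
ft_force: [-0.0, 0.9, -1.9]
gripper_width: 45.8
grip_force: 36.7
```

Call:
move_arm(
  rows=[0, 0, 0, 0, 42, 0, 1, 0, 0, 0, 0, 42, 0, 1, 0, 0, 0, 0, 40, 0, 1, 0, 0, 0, 1.4, 24, 0, 1, 0, 0, 0, 0, 12, 0, 1, 0, 0, 0, 0, 0, 15, 1, 0, 0, 0, 0, 0, 25, 1, 0, 0, 0, 0, 0, 0, 1],
)

```text
clock: 14.75
tool_pos: [522.6, 311.2, 147.7]
tcp_rot: [-3.136, -0.006, 3.139]
ft_force: [-1.3, -1.1, -1.5]
gripper_width: 46.0
grip_force: 36.8
```

Call:
move_arm(
  rows=[0, 0, 0, 0, 0, 25, 1, 0, 0, 0, 0, 0, 20, 1, 0, 0, 0, 0, 0, 12, 1, 0, 0, 0, 0, 0, 7, 1, 0, 0, 0, 0, 0, 3, 1, 0, 0, 0, 0, 0, 0, 1],
)

```text
clock: 15.35
tool_pos: [525.0, 315.3, 85.0]
tcp_rot: [3.142, 0.0, 3.141]
ft_force: [0.5, 1.4, -1.8]
gripper_width: 45.8
grip_force: 36.9
```

Call:
move_arm(
  rows=[0, 0, 0, 0, 0, 3, 1, 0, 0, 0, 0, 0, 3, 1, 0, 0, 0, 0, 0, 2.5, 1, 0, 0, 0, 0, 0, 1, 1, 0, 0, 0, 0, 0, 1, 1, 0, 0, 0, 0, 0, 0, 1],
)

```text
clock: 15.95
tool_pos: [524.6, 315.4, 74.0]
tcp_rot: [-3.141, -0.0, -3.141]
ft_force: [0.2, -0.1, -3.0]
gripper_width: 46.2
grip_force: 36.9
```

Call:
move_arm(
  rows=[0, 0, 0, 0, 0, 0.8, 1, 0, 0, 0, 0, 0, 0.4, 1, 0, 0, 0, 0, 0, 0, 0, 0, 0, 0, 0, 0, 0, 0, 0, 0, 0, 0, 0, 0, 0, 0, 0, 0, 0, 0, 0, 0, 0, 0, 0, 0, 0, -15, 0, 0, 0, 0, 0, 0, -35, 0],
)

```text
clock: 16.75
tool_pos: [522.7, 314.3, 121.6]
tcp_rot: [-3.138, -0.005, -3.141]
ft_force: [-0.1, 0.4, 0.3]
gripper_width: 85.2
grip_force: 0.0
```

Call:
move_arm(
  rows=[0, 0, 0, 0, 0, -40, 0, 0, 0, 0, 0, 0, -40, 0, 0, 0, 0, 0, 0, -22, 0, 0, 0, 0, -11, -43, 0, 0, 0, 0, 0, -13, -43, 0, 0, 0, 0, 0, -13, -43, 0, 0, 0, 0, 0, -13, -43, 0, 0, 0, 0, 0, -13, -43, 0, 0],
)

```text
clock: 17.55
tool_pos: [588.1, 98.8, 226.3]
tcp_rot: [3.141, 0.001, -3.141]
ft_force: [0.7, 0.3, 0.2]
gripper_width: 85.5
grip_force: 0.0
```

Call:
move_arm(
  rows=[0, 0, 0, -12, -35, 0, 0, 0, 0, 0, 0, -16, 0, 0, 0, 0, 0, 0, 0, 0, 0, 0, 0, 0, 0, 0, 0, 0],
)

```text
clock: 17.95
tool_pos: [599.3, 51.1, 225.4]
tcp_rot: [3.14, 0.0, -3.14]
ft_force: [-0.2, 0.9, -0.9]
gripper_width: 85.8
grip_force: 0.0
```

```bash
python3 - <<'E'
from h import *
from scipy.optimize import least_squares
print(ctrl.get_obs()['tool_pos'])
for n in ('scene','wrist'):
    C=cam(n); W=cloud(*C); m=~np.isnan(W[...,0]); P=W[m]; c=C[0]['color'].astype(int)[m]
    print(n,'owl',top(P,525,315,34,125,140),'lan',top(P,450,296,34,125,145))
    Q=P[(np.hypot(P[:,0]-600,P[:,1]-49)<32)&(P[:,2]>122)&(P[:,2]<136)]
    if len(Q)>8:print('snow head',len(Q),least_squares(lambda x:np.hypot(*(Q[:,:2]-x).T)-20.5,[600,49],loss='soft_l1').x,'top',top(P,600,49,34,158,180))
    for o,x,y in (('blue',560,-67),('oak',527,10)):
        near=(np.hypot(P[:,0]-x,P[:,1]-y)<40)&(P[:,2]>30)&(P[:,2]<42)
        print(o,near.sum(),top(P,x,y,40,31.5,42))
E
```

```text
[599.3207425   51.13643821 225.3964379 ]
scene owl (60, [array([524.7, 313.5]), np.float64(14.2)], np.float64(126.7)) lan (0, [array([0., 0.]), np.float64(0.0)], np.float64(nan))
snow head 94 [600.09617458  49.61565495] top (189, [array([601.5,  48.7]), np.float64(14.7)], np.float64(168.6))
blue 669 (658, [array([562.4, -62.1]), np.float64(34.6)], np.float64(36.4))
oak 414 (408, [array([526.8,  10.2]), np.float64(30.5)], np.float64(36.2))
wrist owl (0, [array([0., 0.]), np.float64(0.0)], np.float64(nan)) lan (0, [array([0., 0.]), np.float64(0.0)], np.float64(nan))
snow head 215 [598.13531588  47.38786283] top (1280, [array([598.4,  47.3]), np.float64(13.9)], np.float64(168.5))
blue 2547 (2534, [array([558.7, -67.2]), np.float64(31.0)], np.float64(35.8))
oak 3009 (2999, [array([530.8,   8.4]), np.float64(36.3)], np.float64(35.8))
  return _methods._mean(a, axis=axis, dtype=dtype,
  ret = ret.dtype.type(ret / rcount)
```

Call:
move_arm(
  rows=[0, 0, 0, 0, -2, 0, 0, 0, 0, 0, 0, 0, 25, 0, 0, 0, 0, 0, 0, 30, 0, 0, 0, 0, 0, 0, 26, 0, 0, 0, 0, 0, 0, 20, 0, 0, 0, 0, 0, 0, 11, 0, 0, 0, 0, 0, 0, 5, 0, 0, 0, 0, 0, 0, 0, 0],
)

```text
clock: 18.85
tool_pos: [599.6, 47.8, 107.9]
tcp_rot: [3.142, -0.0, -3.141]
ft_force: [-0.6, 0.4, 0.6]
gripper_width: 85.4
grip_force: 0.0
```

Call:
move_arm(
  rows=[0, 0, 0, 0, 0, 0, 1, 0, 0, 0, 0, 0, 0, 1, 0, 0, 0, 0, 0, 0, 1, 0, 0, 0, 0, 0, 0, 1, 0, 0, 0, 0, 0, 0, 1, 0, 0, 0, 0, 0, 0, 1, 0, 0, 0, 0, 0, 0, 1],
)

```text
clock: 19.55
tool_pos: [600.4, 47.7, 108.8]
tcp_rot: [3.141, 0.002, -3.141]
ft_force: [-0.6, 0.7, 6.4]
gripper_width: 41.1
grip_force: 34.8
```

Call:
move_arm(
  rows=[0, 0, 0, 0, 0, -12, 1, 0, 0, 0, 0, 0, -25, 1, 0, 0, 0, 0, 0, -28, 1, 0, 0, 0, 0, 0, -25, 1, 0, 0, 0, 0, 20, 0, 1, 0, 0, 0, 0, 40, 0, 1, 0, 0, 0, 0, 40, 0, 1, 0, 0, 0, 0, 40, 0, 1],
)

```text
clock: 20.35
tool_pos: [599.1, 188.5, 198.3]
tcp_rot: [-3.141, -0.0, 3.141]
ft_force: [0.9, -0.9, -2.7]
gripper_width: 41.3
grip_force: 35.8
```

Call:
move_arm(
  rows=[0, 0, 0, 0, 40, 0, 1, 0, 0, 0, 0, 40, 0, 1, 0, 0, 0, -1, 35, 0, 1, 0, 0, 0, 0, 22, 0, 1, 0, 0, 0, 0, 10, 0, 1, 0, 0, 0, 0, 0, 15, 1, 0, 0, 0, 0, 0, 25, 1, 0, 0, 0, 0, 0, 0, 1],
)

```text
clock: 21.15
tool_pos: [598.4, 330.2, 153.4]
tcp_rot: [-3.136, -0.007, 3.139]
ft_force: [-1.3, -0.6, -2.7]
gripper_width: 41.0
grip_force: 35.9
```

Call:
move_arm(
  rows=[0, 0, 0, 0, 0, 25, 1, 0, 0, 0, 0, 0, 20, 1, 0, 0, 0, 0, 0, 12, 1, 0, 0, 0, 0, 0, 7, 1, 0, 0, 0, 0, 0, 3, 1, 0, 0, 0, 0, 0, 0, 1],
)

```text
clock: 21.75
tool_pos: [601.0, 334.3, 91.3]
tcp_rot: [3.141, 0.0, 3.141]
ft_force: [-1.4, -0.6, -2.5]
gripper_width: 41.3
grip_force: 35.9
```

Target is 108.8-29 = 79.8.

Call:
move_arm(
  rows=[0, 0, 0, 0, 0, 3, 1, 0, 0, 0, 0, 0, 3, 1, 0, 0, 0, 0, 0, 2.5, 1, 0, 0, 0, 0, 0, 1, 1, 0, 0, 0, 0, 0, 1, 1, 0, 0, 0, 0, 0, 0.8, 1, 0, 0, 0, 0, 0, 0, 1],
)

```text
clock: 22.45
tool_pos: [600.9, 334.6, 80.0]
tcp_rot: [3.141, 0.001, -3.141]
ft_force: [-1.0, 0.2, 0.8]
gripper_width: 41.1
grip_force: 35.7
```

Call:
move_arm(
  rows=[0, 0, 0, 0, 0, 0.5, 1, 0, 0, 0, 0, 0, 0, 0, 0, 0, 0, 0, 0, 0, 0, 0, 0, 0, 0, 0, 0, 0, 0, 0, 0, 0, 0, 0, 0, 0, 0, 0, 0, 0, 0, 0, 0, 0, 0, 0, 0, -15, 0, 0, 0, 0, 0, 0, -35, 0],
)

```text
clock: 23.25
tool_pos: [598.6, 333.3, 127.4]
tcp_rot: [-3.138, -0.005, -3.141]
ft_force: [0.3, 0.0, 1.2]
gripper_width: 85.6
grip_force: 0.0
```

Call:
move_arm(
  rows=[0, 0, 0, 0, 0, -40, 0, 0, 0, 0, 0, 0, -40, 0, 0, 0, 0, 0, 0, -20, 0, 0, 0, 0, 0, -43, 0, 0, 0, 0, 0, 4, -43, 0, 0, 0, 0, 0, 4, -43, 0, 0, 0, 0, 0, 4, -43, 0, 0, 0, 0, 0, 4, -43, 0, 0],
)

```text
clock: 24.05
tool_pos: [584.5, 117.8, 230.5]
tcp_rot: [3.141, 0.002, -3.142]
ft_force: [0.9, -0.6, 0.0]
gripper_width: 85.5
grip_force: 0.0
```

```bash
python3 - <<'E'
from h import *
print(ctrl.get_obs()['tool_pos'])
C=cam('wrist'); W=cloud(*C); m=~np.isnan(W[...,0]); P=W[m]; cv2.imwrite('pics/w3.png',C[0]['color'])
C=cam('scene'); W2=cloud(*C); P2=W2[~np.isnan(W2[...,0])]; cv2.imwrite('pics/s3.png',cv2.resize(C[0]['color'][60:350,20:400],None,fx=2,fy=2))
for n,p in (('w',P),('s',P2)):
    Q=p[(np.hypot(p[:,0]-580,p[:,1]+9)<36)&(p[:,2]>68)&(p[:,2]<105)&(p[:,0]<606)]
    if len(Q)>9: print(n,cv2.minAreaRect(Q[:,:2].astype(np.float32)),np.percentile(Q[:,2],99))
    print(n,'black',top(p,600,48,36,32,42),'blue',top(p,559,-67,33,32,42),'oak',top(p,527,10,33,32,42))
    print(n,'snow',top(p,601,334,30,128,150))
E
```

```text
[584.54982331 117.78497451 230.50753224]
w ((579.3038330078125, -10.016590118408203), (52.36380386352539, 47.627864837646484), 69.71064758300781) 95.14248931781088
w black (2267, [array([599. ,  45.3]), np.float64(33.1)], np.float64(35.8)) blue (2098, [array([559.1, -67.2]), np.float64(31.4)], np.float64(35.9)) oak (2760, [array([525.1,   9.3]), np.float64(30.9)], np.float64(35.8))
w snow (251, [array([598.8, 327. ]), np.float64(12.4)], np.float64(133.2))
s ((581.281982421875, -8.60245132446289), (52.521507263183594, 48.41221237182617), 69.41613006591797) 95.94714389394437
s black (515, [array([602.8,  49.2]), np.float64(31.3)], np.float64(36.3)) blue (632, [array([561. , -65.8]), np.float64(31.3)], np.float64(36.4)) oak (406, [array([527.5,   9.8]), np.float64(30.7)], np.float64(36.3))
s snow (137, [array([599.5, 334.4]), np.float64(15.1)], np.float64(139.3))
```

View pics/s3.png

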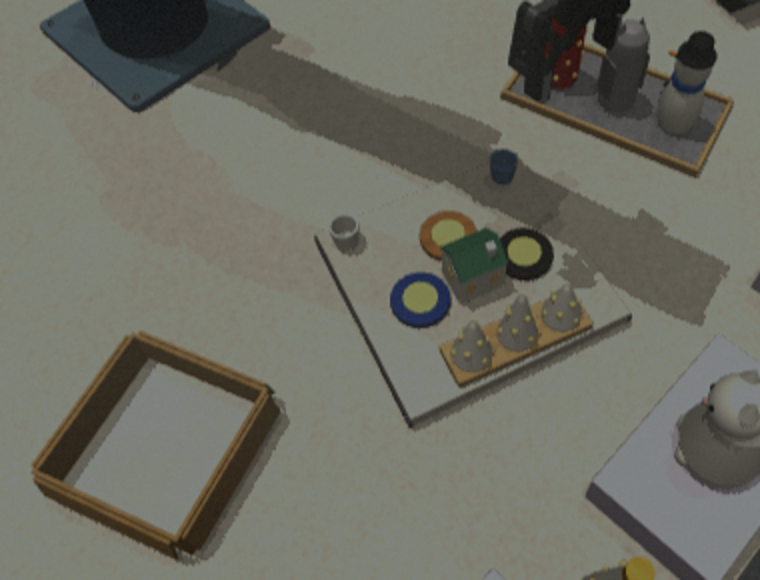

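View pics/w3.png

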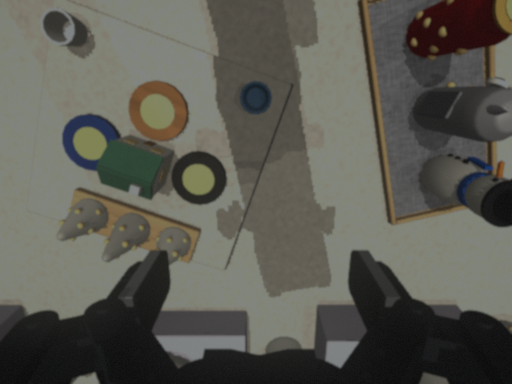

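The scene view shows all three pieces upright on the tray at (565,45), (625,65) and (683,85), with the house and firs undisturbed. The wrist view shows the three bare bases around the house at (135,165). The house is next, yaw about -20°.

Call:
move_arm(
  rows=[0, 0, 0, 1, -40, 0, 0, 0, 0, 0, 1, -43, 0, 0, 0, 0, 0, 1, -32, 0, 0, 0, 0, 0, 1.3, -12, 0, 0, 0, 0, 6.6, 0, 0, 30, 0, 0, 0, 6.7, 0, 0, 40, 0, 0, 0, 6.7, 0, 0, 20, 0, 0, 0, 0, 0, 0, 0, 0],
)

```text
clock: 24.95
tool_pos: [578.3, -5.8, 136.8]
tcp_rot: [-3.14, -0.005, 2.793]
ft_force: [-0.5, 0.7, 0.2]
gripper_width: 85.5
grip_force: 0.0
```

Call:
move_arm(
  rows=[0, 0, 0, 0, 0, 0, 0, 0, 0, 0, 0, 0, 0, 0],
)

```text
clock: 25.15
tool_pos: [581.8, -6.9, 140.9]
tcp_rot: [3.14, 0.003, 2.795]
ft_force: [0.1, 0.5, 0.5]
gripper_width: 85.5
grip_force: 0.0
```

Call:
move_arm(
  rows=[0, 0, 0, 0.6, -2.8, 20, 0, 0, 0, 0, 0, 0, 28, 0, 0, 0, 0, 0, 0, 25, 0, 0, 0, 0, 0, 0, 15, 0, 0, 0, 0, 0, 0, 9, 0, 0, 0, 0, 0, 0, 0, 0, 0, 0, 0, 0, 0, 0, 0],
)

```text
clock: 25.85
tool_pos: [579.7, -10.0, 43.1]
tcp_rot: [3.141, 0.002, 2.793]
ft_force: [0.0, 0.3, 0.3]
gripper_width: 85.6
grip_force: 0.0
```

Call:
move_arm(
  rows=[0, 0, 0, 0, 0, 0, 1, 0, 0, 0, 0, 0, 0, 1, 0, 0, 0, 0, 0, 0, 1, 0, 0, 0, 0, 0, 0, 1, 0, 0, 0, 0, 0, 0, 1, 0, 0, 0, 0, 0, 0, 1],
)

```text
clock: 26.45
tool_pos: [579.5, -9.8, 43.0]
tcp_rot: [3.141, 0.001, 2.793]
ft_force: [-0.5, 1.0, 5.7]
gripper_width: 51.7
grip_force: 37.6
```

Call:
move_arm(
  rows=[0, 0, 0, 0, 0, -12, 1, 0, 0, 0, 0, 0, -25, 1, 0, 0, 0, 0, 0, -28, 1, 0, 0, -6.6, 0, 0, -25, 1, 0, 0, -6.7, 0, 0, -10, 1, 0, 0, -6.7, 0, 0, 0, 1, 0, 0, 0, 5, -20, 0, 1, 0, 0, 0, 11, -40, 0, 1],
)

```text
clock: 27.25
tool_pos: [563.6, -66.5, 142.7]
tcp_rot: [3.139, 0.001, -3.135]
ft_force: [0.9, -0.2, -1.5]
gripper_width: 51.8
grip_force: 37.2
```

Call:
move_arm(
  rows=[0, 0, 0, 12, -43, 0, 1, 0, 0, 0, 12, -43, 0, 1, 0, 0, 0, 12, -43, 0, 1, 0, 0, 0, 12, -43, 0, 1, 0, 0, 0, 12, -43, 0, 1, 0, 0, 0, 11, -38, 0, 1, 0, 0, 0, 3, -12, 0, 1, 0, 0, 0, 0, 0, 0, 1],
)

```text
clock: 28.05
tool_pos: [487.3, -337.5, 142.4]
tcp_rot: [-3.14, -0.001, 3.137]
ft_force: [-0.4, 0.8, -1.2]
gripper_width: 51.8
grip_force: 37.2
```

Call:
move_arm(
  rows=[0, 0, -6.6, 0, 0, 0, 1, 0, 0, -6.7, 0, 0, 0, 1, 0, 0, -6.7, 0, 0, 0, 1, 0, 0, 0, 0, 0, 0, 1, 0, 0, 0, 0, 0, 0, 1],
)

```text
clock: 28.55
tool_pos: [489.5, -333.3, 142.2]
tcp_rot: [3.141, 0.0, -2.794]
ft_force: [0.5, -0.2, -2.3]
gripper_width: 51.4
grip_force: 37.2
```

```bash
python3 - <<'E'
from h import *
print(ctrl.get_obs()['tool_pos'],ctrl.get_obs()['tcp_rot'])
for n in ('scene','top'):
    C=cam(n); W=cloud(*C); P=W[~np.isnan(W[...,0])]
    if n=='scene': cv2.imwrite('pics/s4.png',cv2.resize(C[0]['color'][150:370,20:300],None,fx=2,fy=2))
    Q=P[(np.hypot(P[:,0]-489.5,P[:,1]+335)<112)&(P[:,2]>44)&(P[:,2]<58)]
    print(n,cv2.minAreaRect(Q[:,:2].astype(np.float32)))
E
```

```text
[ 489.47301331 -333.25321686  142.15542191] [ 3.14068694e+00  4.80339885e-04 -2.79355238e+00]
scene ((489.7281799316406, -334.27777099609375), (161.51158142089844, 161.217041015625), 19.895381927490234)
top ((488.60906982421875, -335.0023193359375), (160.53713989257812, 161.24569702148438), 20.141923904418945)
```

View pics/s4.png

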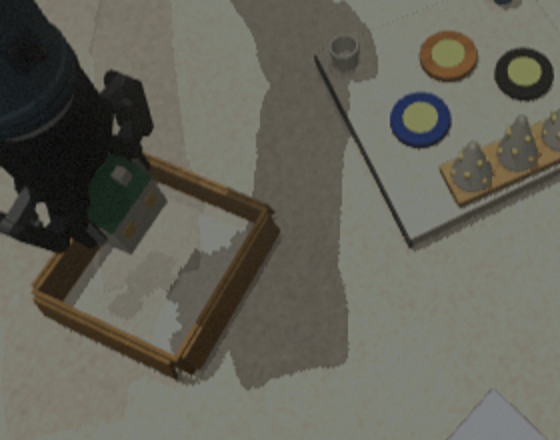

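The house hangs square over the open box at (125,205), with its walls parallel to the box sides. Lowering it now.

Call:
move_arm(
  rows=[0, 0, 0, 0, -1.2, 15, 1, 0, 0, 0, 0, 0, 28, 1, 0, 0, 0, 0, 0, 28, 1, 0, 0, 0, 0, 0, 20, 1, 0, 0, 0, 0, 0, 11, 1, 0, 0, 0, 0, 0, 6, 1, 0, 0, 0, 0, 0, 0, 1],
)

```text
clock: 29.35
tool_pos: [489.0, -336.0, 33.5]
tcp_rot: [3.141, -0.001, -2.793]
ft_force: [0.6, 0.2, -2.2]
gripper_width: 51.9
grip_force: 37.3
```

Call:
move_arm(
  rows=[0, 0, 0, 0, 0, 3, 1, 0, 0, 0, 0, 0, 3, 1, 0, 0, 0, 0, 0, 2, 1, 0, 0, 0, 0, 0, 1, 1, 0, 0, 0, 0, 0, 1, 1, 0, 0, 0, 0, 0, 0, 1],
)

```text
clock: 29.95
tool_pos: [489.2, -336.1, 24.1]
tcp_rot: [3.142, 0.0, -2.793]
ft_force: [-0.2, 0.8, -1.5]
gripper_width: 52.0
grip_force: 37.3
```

Call:
move_arm(
  rows=[0, 0, 0, 0, 0, 1, 1, 0, 0, 0, 0, 0, 1, 1, 0, 0, 0, 0, 0, 0.5, 1, 0, 0, 0, 0, 0, 0, 1],
)

```text
clock: 30.35
tool_pos: [489.3, -336.1, 22.0]
tcp_rot: [-3.142, 0.0, -2.793]
ft_force: [-1.2, 1.3, 4.7]
gripper_width: 51.5
grip_force: 37.9
```

Call:
move_arm(
  rows=[0, 0, 0, 0, 0, 0, 0, 0, 0, 0, 0, 0, 0, 0, 0, 0, 0, 0, 0, 0, 0, 0, 0, 0, 0, 0, 0, 0, 0, 0, 0, 0, 0, 0, 0, 0, 0, 0, 0, 0, -15, 0, 0, 0, 0, 0, 0, -35, 0, 0, 0, 0, 0, 0, -40, 0],
)

```text
clock: 31.15
tool_pos: [488.5, -335.6, 112.6]
tcp_rot: [3.14, -0.001, -2.793]
ft_force: [0.6, 0.2, 0.7]
gripper_width: 85.4
grip_force: 0.0
```

Call:
move_arm(
  rows=[0, 0, 6.6, 0, 0, -40, 0, 0, 0, 6.7, 0, 0, -40, 0, 0, 0, 6.7, 0, 0, -35, 0, 0, 0, 0, -6, 43, 0, 0, 0, 0, 0, -6, 43, 0, 0, 0, 0, 0, -6, 43, 0, 0, 0, 0, 0, -6, 43, 0, 0, 0, 0, 0, -6, 43, 0, 0],
)

```text
clock: 31.95
tool_pos: [519.3, -119.4, 227.9]
tcp_rot: [-3.141, 0.001, 3.141]
ft_force: [0.3, 0.8, 0.8]
gripper_width: 85.6
grip_force: 0.0
```

```bash
python3 - <<'E'
from h import *
o=ctrl.get_obs(); print(o['tool_pos'],o['tcp_rot'])
for n in ('scene','top'):
    C=cam(n); W=cloud(*C); P=W[~np.isnan(W[...,0])]
    if n=='scene': cv2.imwrite('pics/s5.png',cv2.resize(C[0]['color'][60:350,20:400],None,fx=2,fy=2))
    Q=P[(np.hypot(P[:,0]-489.5,P[:,1]+335)<40)&(P[:,2]>48)&(P[:,2]<80)]
    print(n,cv2.minAreaRect(Q[:,:2].astype(np.float32)),np.percentile(Q[:,2],99))
    for k,a in dict(lan=(450,296,34,130,145),owl=(525,315,34,125,140),snow=(601,334,34,128,150)).items(): print(k,top(P,*a))
E
```

```text
[ 519.25723053 -119.40683482  227.90612131] [-3.14147303e+00  1.45980939e-03  3.14148117e+00]
scene ((491.8248596191406, -335.64019775390625), (47.982791900634766, 52.807090759277344), 18.801952362060547) 74.98470633171407
lan (202, [array([448.9, 295.4]), np.float64(21.3)], np.float64(137.5))
owl (59, [array([525.3, 312.9]), np.float64(14.1)], np.float64(126.7))
snow (138, [array([601.4, 335.7]), np.float64(16.3)], np.float64(139.4))
top ((493.76165771484375, -344.0837097167969), (47.29972457885742, 39.28603744506836), 20.184484481811523) 73.60065623601334
lan (327, [array([449. , 294.5]), np.float64(20.8)], np.float64(136.1))
owl (50, [array([525.8, 312. ]), np.float64(13.5)], np.float64(126.3))
snow (154, [array([600.7, 333.6]), np.float64(13.9)], np.float64(137.8))
```

View pics/s5.png

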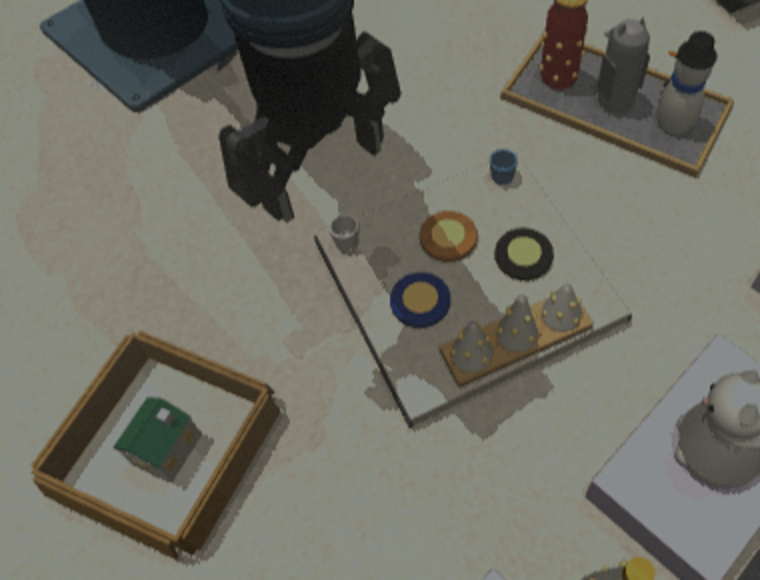

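The house stands upright and square in the middle of the box at (155,437), and the three pieces are still on the tray. Now the returns, snowman first.

Call:
move_arm(
  rows=[0, 0, 0, -7, 38, 0, 0, 0, 0, 0, -7, 43, 0, 0, 0, 0, 0, -7, 43, 0, 0, 0, 0, 0, -7, 43, 0, 0, 0, 0, 0, -7, 43, 0, 0, 0, 0, 0, -8, 43, 0, 0, 0, 0, 0, -8, 43, 0, 0, 0, 0, 0, -8, 43, 0, 0],
)

```text
clock: 32.85
tool_pos: [578.6, 219.0, 227.8]
tcp_rot: [-3.142, 0.001, 3.141]
ft_force: [0.4, 0.2, 0.1]
gripper_width: 85.5
grip_force: 0.0
```

Call:
move_arm(
  rows=[0, 0, 0, -8, 43, 0, 0, 0, 0, 0, -8, 43, 0, 0, 0, 0, 0, -6, 24, 0, 0, 0, 0, 0, 0, 0, 0, 0, 0, 0, 0, 0, 0, 0, 0],
)

```text
clock: 33.35
tool_pos: [600.4, 327.2, 227.0]
tcp_rot: [-3.141, 0.0, -3.141]
ft_force: [-0.2, -1.1, -0.4]
gripper_width: 85.2
grip_force: 0.0
```

Call:
move_arm(
  rows=[0, 0, 0, 0, 7.4, 10, 0, 0, 0, 0, 0, 0, 30, 0, 0, 0, 0, 0, 0, 35, 0, 0, 0, 0, 0, 0, 30, 0, 0, 0, 0, 0, 0, 22, 0, 0, 0, 0, 0, 0, 14, 0, 0, 0, 0, 0, 0, 6, 0, 0, 0, 0, 0, 0, 0, 0],
)

```text
clock: 34.15
tool_pos: [600.2, 334.7, 79.3]
tcp_rot: [-3.141, -0.0, 3.141]
ft_force: [0.6, 0.4, 0.4]
gripper_width: 85.3
grip_force: 0.0
```

Call:
move_arm(
  rows=[0, 0, 0, 0, 0, 0, 1, 0, 0, 0, 0, 0, 0, 1, 0, 0, 0, 0, 0, 0, 1, 0, 0, 0, 0, 0, 0, 1, 0, 0, 0, 0, 0, 0, 1, 0, 0, 0, 0, 0, 0, 1, 0, 0, 0, 0, 0, 0, 1],
)

```text
clock: 34.85
tool_pos: [600.9, 335.8, 80.8]
tcp_rot: [3.141, 0.001, -3.141]
ft_force: [-0.9, -0.1, 5.0]
gripper_width: 40.9
grip_force: 34.7
```

Call:
move_arm(
  rows=[0, 0, 0, 0, 0, -12, 1, 0, 0, 0, 0, 0, -25, 1, 0, 0, 0, 0, 0, -28, 1, 0, 0, 0, 0, 0, -28, 1, 0, 0, 0, 0, 0, -20, 1, 0, 0, 0, 0, -20, 0, 1, 0, 0, 0, 0, -40, 0, 1, 0, 0, 0, 0, -43, 0, 1],
)

```text
clock: 35.65
tool_pos: [599.1, 230.9, 191.8]
tcp_rot: [-3.141, -0.001, -3.14]
ft_force: [0.7, -1.0, -3.1]
gripper_width: 40.7
grip_force: 35.9
```

Call:
move_arm(
  rows=[0, 0, 0, 0, -43, 0, 1, 0, 0, 0, 0, -43, 0, 1, 0, 0, 0, 0, -43, 0, 1, 0, 0, 0, 0, -35, 0, 1, 0, 0, 0, 0, -20, 0, 1, 0, 0, 0, 0, 0, 0, 1, 0, 0, 0, 0, 0, 0, 1],
)

```text
clock: 36.35
tool_pos: [599.4, 47.7, 192.1]
tcp_rot: [3.142, -0.001, 3.14]
ft_force: [0.3, 1.4, -1.9]
gripper_width: 41.5
grip_force: 35.9
```

Down 192 → 110, slow at the end.

Call:
move_arm(
  rows=[0, 0, 0, -0.6, 0.5, 12, 1, 0, 0, 0, 0, 0, 22, 1, 0, 0, 0, 0, 0, 20, 1, 0, 0, 0, 0, 0, 12, 1, 0, 0, 0, 0, 0, 6, 1, 0, 0, 0, 0, 0, 0, 1, 0, 0, 0, 0, 0, 0, 1],
)

```text
clock: 37.05
tool_pos: [601.4, 49.1, 121.2]
tcp_rot: [3.141, 0.001, -3.141]
ft_force: [0.4, 0.4, -1.5]
gripper_width: 41.1
grip_force: 35.9
```

Call:
move_arm(
  rows=[0, 0, 0, 0, 0, 3, 1, 0, 0, 0, 0, 0, 2.5, 1, 0, 0, 0, 0, 0, 1.5, 1, 0, 0, 0, 0, 0, 1, 1, 0, 0, 0, 0, 0, 0, 1],
)

```text
clock: 37.55
tool_pos: [600.7, 48.8, 112.5]
tcp_rot: [3.142, -0.0, 3.142]
ft_force: [-0.7, -0.2, -1.8]
gripper_width: 41.0
grip_force: 35.9
```

Call:
move_arm(
  rows=[0, 0, 0, 0, 0, 1, 1, 0, 0, 0, 0, 0, 1, 1, 0, 0, 0, 0, 0, 0.6, 1, 0, 0, 0, 0, 0, 0, 1],
)

```text
clock: 37.95
tool_pos: [600.8, 48.8, 109.9]
tcp_rot: [-3.142, -0.0, -3.141]
ft_force: [0.0, -0.6, -2.4]
gripper_width: 41.1
grip_force: 35.9
```

Call:
move_arm(
  rows=[0, 0, 0, 0, 0, 0.8, 1, 0, 0, 0, 0, 0, 0.4, 1, 0, 0, 0, 0, 0, 0, 0, 0, 0, 0, 0, 0, 0, 0, 0, 0, 0, 0, 0, 0, 0, 0, 0, 0, 0, 0, 0, 0, 0, 0, 0, 0, 0, -15, 0, 0, 0, 0, 0, 0, -35, 0],
)

```text
clock: 38.75
tool_pos: [598.7, 48.6, 157.5]
tcp_rot: [-3.141, -0.006, -3.141]
ft_force: [1.2, -0.3, 0.9]
gripper_width: 85.4
grip_force: 0.0
```

Call:
move_arm(
  rows=[0, 0, 0, 0, 0, -40, 0, 0, 0, 0, 0, 0, -32, 0, 0, 0, 0, 12, 42, 0, 0, 0, 0, 0, 12, 43, 0, 0, 0, 0, 0, 12, 43, 0, 0, 0, 0, 0, 12, 43, 0, 0, 0, 0, 0, 12, 43, 0, 0, 0, 0, 0, 12, 40, 0, 0],
)

```text
clock: 39.55
tool_pos: [528.2, 304.9, 232.2]
tcp_rot: [3.141, 0.001, -3.141]
ft_force: [0.9, 0.2, -0.3]
gripper_width: 85.5
grip_force: 0.0
```

Call:
move_arm(
  rows=[0, 0, 0, 4, 12, 0, 0, 0, 0, 0, 0, 0, 15, 0, 0, 0, 0, 0, 0, 20, 0, 0, 0, 0, 0, 0, 0, 0, 0, 0, 0, 0, 0, 0, 0],
)

```text
clock: 40.05
tool_pos: [525.4, 312.6, 195.5]
tcp_rot: [-3.14, -0.001, 3.139]
ft_force: [0.1, -0.3, 0.4]
gripper_width: 85.4
grip_force: 0.0
```

```bash
python3 - <<'E'
from h import *
print(ctrl.get_obs()['tool_pos'])
C=cam('scene'); W=cloud(*C); P=W[~np.isnan(W[...,0])]
cv2.imwrite('pics/s6.png',cv2.resize(C[0]['color'][60:350,20:400],None,fx=2,fy=2))
print('top',top(P,600,49,34,158,180),'base',top(P,600,48,36,32,42))
E
```

```text
[525.42375004 312.60673049 195.49781609]
top (182, [array([602.,  49.]), np.float64(14.6)], np.float64(168.7)) base (219, [array([602.6,  47.8]), np.float64(31.0)], np.float64(36.0))
```

View pics/s6.png

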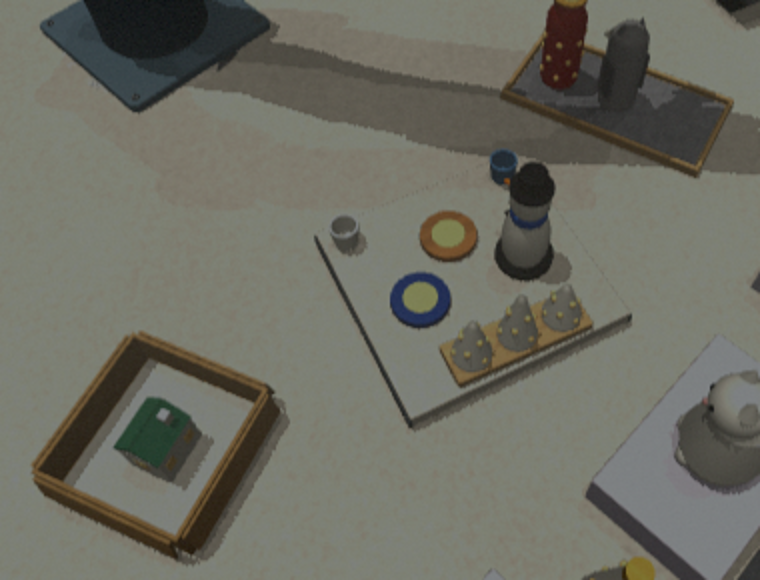

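The snowman stands centred on the black base (525,250). The owl is next.

Call:
move_arm(
  rows=[0, 0, 0, 0.6, 2.6, 10, 0, 0, 0, 0, 0, 0, 28, 0, 0, 0, 0, 0, 0, 30, 0, 0, 0, 0, 0, 0, 25, 0, 0, 0, 0, 0, 0, 18, 0, 0, 0, 0, 0, 0, 10, 0, 0, 0, 0, 0, 0, 0, 0],
)

```text
clock: 40.8
tool_pos: [523.6, 317.0, 73.7]
tcp_rot: [-3.141, -0.002, 3.142]
ft_force: [-0.3, 0.0, -0.5]
gripper_width: 85.2
grip_force: 0.0
```

Call:
move_arm(
  rows=[0, 0, 0, 0, 0, 0, 1, 0, 0, 0, 0, 0, 0, 1, 0, 0, 0, 0, 0, 0, 1, 0, 0, 0, 0, 0, 0, 1, 0, 0, 0, 0, 0, 0, 1, 0, 0, 0, 0, 0, 0, 1],
)

```text
clock: 41.4
tool_pos: [525.2, 317.6, 76.1]
tcp_rot: [3.141, 0.002, 3.141]
ft_force: [-0.7, -1.1, 6.7]
gripper_width: 46.0
grip_force: 35.5
```

Call:
move_arm(
  rows=[0, 0, 0, 0, 0, -12, 1, 0, 0, 0, 0, 0, -25, 1, 0, 0, 0, 0, 0, -28, 1, 0, 0, 0, 0, 0, -28, 1, 0, 0, 0, 0, 0, -20, 1, 0, 0, 0, 0, -20, 0, 1, 0, 0, 0, 0, -40, 0, 1, 0, 0, 0, -2, -43, 0, 1],
)

```text
clock: 42.2
tool_pos: [525.1, 213.4, 187.6]
tcp_rot: [-3.141, -0.001, -3.139]
ft_force: [0.4, -0.6, -2.2]
gripper_width: 45.6
grip_force: 36.6
```

Call:
move_arm(
  rows=[0, 0, 0, 0, -43, 0, 1, 0, 0, 0, 0, -43, 0, 1, 0, 0, 0, 0, -43, 0, 1, 0, 0, 0, 0, -43, 0, 1, 0, 0, 0, 0, -22, 0, 1, 0, 0, 0, 0, -11, 0, 1, 0, 0, 0, 0, 0, 0, 1, 0, 0, 0, 0, 0, 0, 1],
)

```text
clock: 43.0
tool_pos: [526.0, 11.0, 187.7]
tcp_rot: [3.141, -0.0, -3.14]
ft_force: [1.1, 0.1, -1.8]
gripper_width: 46.3
grip_force: 36.7
```

Call:
move_arm(
  rows=[0, 0, 0, -0.8, -1, 12, 1, 0, 0, 0, 0, 0, 22, 1, 0, 0, 0, 0, 0, 20, 1, 0, 0, 0, 0, 0, 11, 1, 0, 0, 0, 0, 0, 6, 1, 0, 0, 0, 0, 0, 0, 1, 0, 0, 0, 0, 0, 0, 1],
)

```text
clock: 43.7
tool_pos: [527.6, 8.7, 117.3]
tcp_rot: [3.141, 0.001, -3.141]
ft_force: [-0.2, 0.5, -1.6]
gripper_width: 46.2
grip_force: 36.6
```

Call:
move_arm(
  rows=[0, 0, 0, 0, 0, 3, 1, 0, 0, 0, 0, 0, 2.5, 1, 0, 0, 0, 0, 0, 1.5, 1, 0, 0, 0, 0, 0, 1, 1, 0, 0, 0, 0, 0, 1, 1, 0, 0, 0, 0, 0, 0, 1],
)

```text
clock: 44.3
tool_pos: [527.0, 8.4, 107.7]
tcp_rot: [-3.142, -0.0, -3.142]
ft_force: [-0.9, -0.3, -2.5]
gripper_width: 45.8
grip_force: 36.6
```

Call:
move_arm(
  rows=[0, 0, 0, 0, 1.2, 0.7, 1, 0, 0, 0, 0, 0, 0.9, 1, 0, 0, 0, 0, 0, 0.9, 1, 0, 0, 0, 0, 0, 0.5, 1, 0, 0, 0, 0, 0, 0, 1],
)

```text
clock: 44.8
tool_pos: [527.4, 9.6, 105.2]
tcp_rot: [3.142, 0.001, 3.142]
ft_force: [-0.7, -0.3, 3.6]
gripper_width: 45.7
grip_force: 36.9
```

Contact. Release, rise, and go to the lantern at (449.5, 296).

Call:
move_arm(
  rows=[0, 0, 0, 0, 0, 0, 0, 0, 0, 0, 0, 0, 0, 0, 0, 0, 0, 0, 0, 0, 0, 0, 0, 0, 0, 0, 0, 0, 0, 0, 0, 0, 0, 0, 0, 0, 0, 0, 0, 0, -15, 0, 0, 0, 0, 0, 0, -35, 0, 0, 0, 0, 0, 0, -40, 0],
)

```text
clock: 45.6
tool_pos: [525.9, 9.5, 194.9]
tcp_rot: [-3.141, -0.003, -3.141]
ft_force: [0.8, 0.8, 0.3]
gripper_width: 85.3
grip_force: 0.0
```

Call:
move_arm(
  rows=[0, 0, 0, 0, 0, -35, 0, 0, 0, 0, 11, 38, 0, 0, 0, 0, 0, 12, 43, 0, 0, 0, 0, 0, 12, 43, 0, 0, 0, 0, 0, 12, 43, 0, 0, 0, 0, 0, 12, 43, 0, 0, 0, 0, 0, 12, 43, 0, 0, 0, 0, 0, 7, 34, 0, 0],
)

```text
clock: 46.4
tool_pos: [447.4, 299.4, 229.9]
tcp_rot: [3.141, -0.0, -3.139]
ft_force: [0.5, -1.0, -0.5]
gripper_width: 85.4
grip_force: 0.0
```

Call:
move_arm(
  rows=[0, 0, 0, 0, 0, 15, 0, 0, 0, 0, 0, 0, 20, 0, 0, 0, 0, 0, 0, 0, 0, 0, 0, 0, 0, 0, 0, 0],
)

```text
clock: 46.8
tool_pos: [449.0, 296.3, 194.9]
tcp_rot: [-3.141, -0.0, 3.141]
ft_force: [-0.0, 0.1, 0.4]
gripper_width: 85.1
grip_force: 0.0
```

Call:
move_arm(
  rows=[0, 0, 0, 0, 0, 10, 0, 0, 0, 0, 0, 0, 28, 0, 0, 0, 0, 0, 0, 30, 0, 0, 0, 0, 0, 0, 25, 0, 0, 0, 0, 0, 0, 18, 0, 0, 0, 0, 0, 0, 9, 0, 0, 0, 0, 0, 0, 0, 0],
)

```text
clock: 47.5
tool_pos: [448.7, 296.2, 74.1]
tcp_rot: [-3.141, -0.001, 3.141]
ft_force: [0.3, 0.3, -0.1]
gripper_width: 85.2
grip_force: 0.0
```

Call:
move_arm(
  rows=[0, 0, 0, 0, 0, 0, 1, 0, 0, 0, 0, 0, 0, 1, 0, 0, 0, 0, 0, 0, 1, 0, 0, 0, 0, 0, 0, 1, 0, 0, 0, 0, 0, 0, 1, 0, 0, 0, 0, 0, 0, 1],
)

```text
clock: 48.1
tool_pos: [449.8, 297.0, 76.0]
tcp_rot: [3.141, 0.002, 3.142]
ft_force: [-1.2, -1.5, 6.1]
gripper_width: 47.0
grip_force: 35.6
```

```bash
python3 - <<'E'
from h import *
print(ctrl.get_obs()['tool_pos'])
C=cam('scene'); W=cloud(*C); P=W[~np.isnan(W[...,0])]
print('owl',top(P,526,10,36,155,168),top(P,526,10,36,60,168),'blue',top(P,560,-67,33,32,42))
E
```

```text
[449.84178939 296.9519472   76.02118502]
owl (66, [array([528.7,   5.9]), np.float64(14.8)], np.float64(156.0)) (985, [array([526.6,   7.1]), np.float64(29.1)], np.float64(123.4)) blue (641, [array([561.5, -65.3]), np.float64(31.2)], np.float64(36.4))
```

Call:
move_arm(
  rows=[0, 0, 0, 0, 0, -12, 1, 0, 0, 0, 0, 0, -25, 1, 0, 0, 0, 0, 0, -30, 1, 0, 0, 0, 0, 0, -35, 1, 0, 0, 0, 0, 0, -35, 1, 0, 0, 0, 0, 0, -35, 1, 0, 0, 0, 0, 0, -15, 1, 0, 0, 0, -6, -20, 0, 1],
)

```text
clock: 48.95
tool_pos: [455.0, 280.3, 265.6]
tcp_rot: [3.136, 0.004, -3.137]
ft_force: [-1.0, 0.3, -2.4]
gripper_width: 46.8
grip_force: 36.9
```

Call:
move_arm(
  rows=[0, 0, 0, -13, -43, 0, 1, 0, 0, 0, -13, -43, 0, 1, 0, 0, 0, -13, -43, 0, 1, 0, 0, 0, -13, -43, 0, 1, 0, 0, 0, -13, -43, 0, 1, 0, 0, 0, -13, -43, 0, 1, 0, 0, 0, -13, -43, 0, 1, 0, 0, 0, -9, -28, 0, 1],
)

```text
clock: 49.75
tool_pos: [555.0, -56.4, 262.6]
tcp_rot: [-3.14, 0.001, 3.138]
ft_force: [0.1, -0.4, -1.7]
gripper_width: 46.7
grip_force: 36.9
```

Call:
move_arm(
  rows=[0, 0, 0, -4, -14.8, 0, 1, 0, 0, 6, 0, 0, 0, 1, 0, 0, 6.5, 0, 0, 0, 1, 0, 0, 6.5, 0, 0, 0, 1, 0, 0, 0, 0, 0, 0, 1, 0, 0, 0, 0, 0, 0, 1],
)

```text
clock: 50.35
tool_pos: [558.8, -66.1, 262.0]
tcp_rot: [3.141, -0.0, 2.814]
ft_force: [-0.5, 0.5, -2.6]
gripper_width: 46.9
grip_force: 36.9
```

Call:
move_arm(
  rows=[0, 0, 0, -1.4, -0.3, 15, 1, 0, 0, 0, 0, 0, 30, 1, 0, 0, 0, 0, 0, 35, 1, 0, 0, 0, 0, 0, 30, 1, 0, 0, 0, 0, 0, 20, 1, 0, 0, 0, 0, 0, 10, 1, 0, 0, 0, 0, 0, 5, 1, 0, 0, 0, 0, 0, 0, 1],
)

```text
clock: 51.15
tool_pos: [560.5, -67.8, 117.0]
tcp_rot: [3.141, 0.0, 2.811]
ft_force: [0.7, -0.8, -2.3]
gripper_width: 46.6
grip_force: 36.9
```

Call:
move_arm(
  rows=[0, 0, 0, 0, 0, 3, 1, 0, 0, 0, 0, 0, 2.5, 1, 0, 0, 0, 0, 0, 2, 1, 0, 0, 0, 0, 0, 1, 1, 0, 0, 0, 0, 0, 0, 1],
)

```text
clock: 51.65
tool_pos: [560.2, -67.9, 108.3]
tcp_rot: [-3.142, -0.0, 2.81]
ft_force: [0.5, -0.0, -2.5]
gripper_width: 47.1
grip_force: 36.9
```

Call:
move_arm(
  rows=[0, 0, 0, 0, 0.7, 1, 1, 0, 0, 0, 0, 0, 1, 1, 0, 0, 0, 0, 0, 0.8, 1, 0, 0, 0, 0, 0, 0.7, 1, 0, 0, 0, 0, 0, 0, 1],
)

```text
clock: 52.15
tool_pos: [560.6, -67.4, 105.1]
tcp_rot: [3.141, 0.0, 2.81]
ft_force: [-1.5, -0.7, 1.9]
gripper_width: 47.2
grip_force: 37.2
```

Call:
move_arm(
  rows=[0, 0, 0, 0, 0, 0, 0, 0, 0, 0, 0, 0, 0, 0, 0, 0, 0, 0, 0, 0, 0, 0, 0, 0, 0, 0, 0, 0, 0, 0, 0, 0, 0, 0, 0, 0, 0, 0, 0, 0, -15, 0, 0, 0, 0, 0, 0, -35, 0, 0, 0, 0, 0, 0, -40, 0],
)

```text
clock: 52.95
tool_pos: [559.6, -67.2, 195.9]
tcp_rot: [-3.141, -0.002, 2.81]
ft_force: [1.1, -1.8, 0.6]
gripper_width: 85.9
grip_force: 0.0
```

Call:
move_arm(
  rows=[0, 0, 0, 0, 0, -40, 0, 0, 0, 0, 0, 0, -30, 0, 0, 0, 0, 40, -20, 0, 0, 0, 0, 0, 40, -20, 0, 0, 0, 0, 0, 30, -10, 0, 0, 0, 0, 0, 0, 0, 0, 0, 0, 0, 0, 0, 0, 0, 0],
)

```text
clock: 53.65
tool_pos: [440.6, -78.7, 266.0]
tcp_rot: [3.141, 0.002, 2.81]
ft_force: [0.9, 0.3, -0.0]
gripper_width: 85.1
grip_force: 0.0
```

```bash
python3 - <<'E'
from h import *
o=ctrl.get_obs(); print(o['clock'],o['tool_pos'])
for n in ('scene','wrist'):
    C=cam(n); W=cloud(*C); P=W[~np.isnan(W[...,0])]
    cv2.imwrite(f'pics/{n}7.png',C[0]['color'] if n=='wrist' else cv2.resize(C[0]['color'][60:350,20:400],None,fx=2,fy=2))
    print(n,'lan',top(P,560,-67,34,155,180),'snow',top(P,600,49,34,158,180))
E
```

```text
53.65 [440.60166677 -78.74111767 266.04119532]
scene lan (383, [array([559.7, -67.3]), np.float64(21.7)], np.float64(166.9)) snow (183, [array([601.4,  48.3]), np.float64(13.7)], np.float64(168.7))
wrist lan (1411, [array([557.6, -69.4]), np.float64(21.2)], np.float64(166.4)) snow (794, [array([598.4,  47.1]), np.float64(14.3)], np.float64(168.2))
```

View pics/scene7.png

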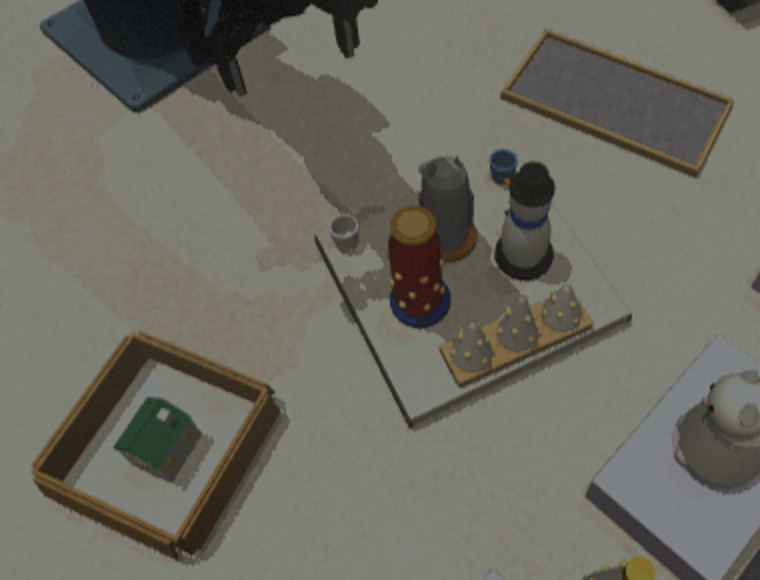

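View pics/wrist7.png

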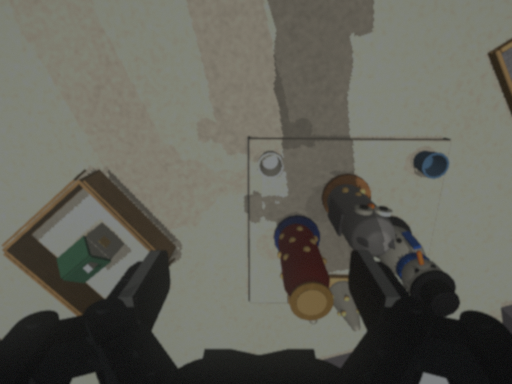

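The scene view shows all three pieces upright on their bases, the house in the box and the tray empty. The owl (447,205) looks slightly off the oak base (448,237), so I'll fit its centre.

```bash
python3 - <<'E'
from h import *
from scipy.optimize import least_squares
for n in ('scene','top','wrist'):
    C=cam(n); W=cloud(*C); P=W[~np.isnan(W[...,0])]
    for o,r,lo,hi,x,y in (('owl',23.5,48,125,526,10),('lan',24,48,130,560,-67)):
        Q=P[(np.hypot(P[:,0]-x,P[:,1]-y)<36)&(P[:,2]>lo)&(P[:,2]<hi)]
        f=least_squares(lambda c:np.hypot(*(Q[:,:2]-c).T)-r,[x,y],loss='soft_l1'); 
        B=P[(np.hypot(P[:,0]-x,P[:,1]-y)<36)&(P[:,2]>32)&(P[:,2]<38.5)]
        print(n,o,len(Q),f.x.round(1),'res',np.median(abs(f.fun)).round(1),'base rim',[np.round(v,1) for v in cv2.minEnclosingCircle(B[:,:2].astype(np.float32))])
E
```

```text
scene owl 445 [527.7   7.2] res 0.5 base rim [array([539.5,  11.8]), np.float64(27.5)]
scene lan 559 [559.5 -67.1] res 0.4 base rim [array([562. , -66.1]), np.float64(30.9)]
top owl 106 [527.9   4.8] res 0.9 base rim [array([526.4,  10.5]), np.float64(30.4)]
top lan 78 [560.7 -68.6] res 0.5 base rim [array([558.2, -54.8]), np.float64(26.5)]
wrist owl 1240 [525.9   3.9] res 0.7 base rim [array([524.1,   9. ]), np.float64(30.6)]
wrist lan 1416 [557.8 -69.1] res 0.3 base rim [array([557.6, -67.3]), np.float64(30.8)]
```

The owl sits about 4 mm from centre, well inside the 12 mm allowed. The lantern and snowman are within about 1 to 2 mm. Handing in.

```bash
python3 -c "
from rig import ctrl
print(ctrl.close_job())"
```

```text
the job is handed in; nothing more can be done
None
```

I handed the job in at about 54 s of the 147 s allowed: the house stands upright and square in the middle of the gift box, and the owl (about 4 mm off centre), snowman and lantern (1–2 mm) are back on their own bases, with nothing knocked over and the firs untouched; no verdict came back.

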